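# Swing the engraving plate home and bolt it

## Robot

A 7-joint arm with a two-finger parallel gripper is mounted at the origin on the work surface. World frame = base frame: x ahead of the robot, y to its left, z up, the work surface at z = 0. Lengths are in m, angles in rad, forces in N, time in s.
With the tool pointing down it reaches from about 0.425 to 0.825 m from the base axis. Payload 3.6 kg.
Tool frame: the origin (TCP) lies where the fingers leave the gripper's body, on its centre line; the fingertips stand 73 mm ahead of it and the grasp point (between the pads) lies 54 mm ahead of it; x points along the fingers, y is the direction in which the jaws open and shut, and the axes are right-handed (so a half turn about x gives the same grasp; the last joint's range is limited). The gripper opens to 85 mm and grips with 20 to 120 N. Pads are 22 mm wide; open, the fingers measure 114 mm over their backs; the gripper's body (76 mm by 85 mm) begins 54 mm behind the grasp point. The pads swing forward as they close: fully open they stand 13 mm farther back than shut.
Start: joints at [-1.157, 0.615, -0.013, 1.423, 0.008, 1.103, -0.04], TCP at [0.277, 0.588, 0.304] pointing down, gripper open.
Joint ranges: [-3.12, 3.12], [-0.3, 2.06], [-1.34, 1.32], [0.26, 2.42], [-1.36, 4.5], [0.01, 1.98], [-2.84, 2.84]. Speed limits (rad/s): [2.79, 2.79, 3.14, 3.14, 3.14, 3.14, 3.14].

## Interface

Orientations are given as a unit quaternion [x, y, z, w].
In Python, from station import arm, snapshot, camera_info, ticket gives the robot as it stands. Calls block until the motion is done:
- arm.movep(position, orientation): joint-space move of the TCP to a pose.
- arm.line_to(position, velocity=0.15, ori=None): straight line of the TCP; ori=None keeps the orientation; velocity is the mean speed in m/s.
- arm.move_j(angles): joint-space move.
- arm.move_gripper(opening, effort=None): opening from 0.0 (shut) to 1.0 (fully open); effort is the grip in N (None keeps the last); returns when the fingers have stopped.
- arm.pause(seconds).
- arm.ik(position, orientation): joint angles nearest the present ones, or None.
- snapshot(name): name is "scene" or "top" or "wrist"; returns the picture (480x640x3 uint8, blue, green, red); there is no depth.
- camera_info(name): a dict with "fx", "fy", "cx", "cy" (pixels), "R" (3x3) and "t" (3): a world point X has camera coordinates R X + t; the wrist camera has in their place "T_tool_cam" (4x4, takes a point from camera to tool coordinates, whose origin is the TCP and whose axes are the tool frame's). Camera axes: x right, y down, z forward; pixel columns grow to the right and rows downward; lengths in m; the calibration is good to about 2 mm. The wrist camera is an equidistant fisheye: a pixel r from the principal point sees the ray r / f radians off the axis. A picture is of the moment at which its call begins: read the wrist's pose just before it. camera_info takes no time and is no camera call.
A pose or a line that the arm cannot do raises arm.MotionError and nothing moves.
- ticket.finish_job(): hands the job in, once; it reports no verdict.
Readings, each from a call of its own:
- arm.read_time(): time.
- arm.read_joint_positions(): joint angles.
- arm.read_dq(): joint speeds.
- arm.read_effort(): joint torques, N m.
- arm.read_tool_pos(): TCP position.
- arm.read_eef_rot(): TCP orientation.
- arm.read_ft_force(): force on the tool from outside, world axes, zero at the start.
- arm.read_wrist_torque(): the same for the moment, N m.
- arm.read_opening(): opening from 0.0 (shut) to 1.0 (fully open).
Only numpy, scipy, OpenCV 4.12 (cv2) and the standard library are available. Lean on these libraries where they do the work, as an engineer would, in place of code of your own. Each camera call takes 0.05 s, during which the arm holds its last target.

## Task

On the engraving fixture, push the work plate's side near its free corner so that it swings round its pivot pin until its long edge bears on the tip of the stop screw, and keep it pressed there gently, with about 10 newtons, for a second. Then let go of the plate and slide the bolt fully home into the notch in the plate's end so that it cannot swing out again. Never force the plate hard against the screw, leave everything else on the bench where it is, and finish clear of it all.

Things in the scene. Friction and masses are not known exactly. Their poses are not given: they have to be found in the camera images.
- fixture: Fixed dark steel bed, 290 (its x) by 260 (its y) by 20 mm high. Origin: centre of its underside, on the table; x points roughly away from the robot, y to its left. It carries the pivot pin, the stop block and the slide bolt; the bolt runs along y -45 mm on the near side, between guides under a strap (x -77 to -47 mm, top 39 mm above the table).
- pin (a point): Centre of the pivot pin at the bed's top, 20 mm above the table; at x 115, y -45 mm of the fixture. The pin is 12 mm thick and has a 22 mm wide flat head (top 42.5 mm above the table), so the plate cannot lift off; the plate's hole has about 0.5 mm play.
- stop: Fixed steel block, 30 (x) by 24 (y) by 24 mm high, on the bed at x 0, y -116 mm of the fixture; origin: centre of its foot, on the bed's top. From its left face a round steel stop screw, 12 mm thick, points level to fixture +y, 11 mm above the bed. Its tip stands out 20 to 28 mm, set anew each time and not measured: feel for it. Rigid; it meets the plate's right side 115 mm from the pin.
- plate: Loose aluminium plate, thin brass sheet on top, 175 x 70 x 12 mm, 0.3 to 0.6 kg, flat on the bed, hole over the pin. Origin: hole axis at the underside. Own x along its length: free end (near the robot) at -150 mm, other end +25; sides at y +35, -35. Starts at yaw -0.4 to -0.8 rad relative to the fixture (free end to +y); against the screw the yaw is -0.035 to +0.035. Slides with a few N of friction.
- plate_end (a point): Middle of the plate's free end at half thickness, 150 mm from the pin, 26 mm above the table: the mouth of a notch 24 mm wide, 26 mm deep, open to the end, centred between the sides. Push the plate on its left (+y) side within about 30 mm of this end, towards the fixture's -y.
- bolt (a joint): Travel of the slide bolt (m): 0 drawn back (starts at 0 to 0.004), grows towards the plate's end, along fixture +x; 0.030 is fully home, a hard end, with its tongue 22 mm deep in the plate's notch. Tongue 10 mm wide (6 at the tip), in a 24 mm notch: it enters at any setting of the screw if the plate is against it. About 2 N of friction; stays where left.
- bolt_knob (a point): Centre of the top of the bolt's upright black round knob: 14 mm diameter, 34 mm tall, foot 31 and top 65 mm above the table. Drawn back it is at x -94, y -45 mm of the fixture, and it moves with the bolt. Free on its near side: push it from behind towards fixture +x, or pinch it from above.
There are look-alikes about, which are no part of the job. What is meant by the plate is not blue or green, and is the smaller of those in its own colour.

How it is judged:
By the outcome, as a careful person would: the job done as asked, in the order asked, and still so for the second after the job is handed in, with the robot touching nothing.
It also fails if it takes over 61 s, if anything falls off the work surface, if the arm or the gripper's body presses on something with over 40 N, if the wrist force passes 120 N, or if a joint passes its speed limit or range.

## Working session

There is one attempt and no reset: what is moved stays moved. The work goes in short steps, each a Python script; the robot and the scene stay as the last script left them, time stands still between calls to the robot, and variables do not carry over. Pictures are saved under pics/ and viewed, and the job is handed in when it is done.

```bash
ls; mkdir -p pics
python3 - <<'E'
from station import arm, snapshot, camera_info
import cv2
for n in ("scene","top","wrist"):
    cv2.imwrite(f"pics/{n}0.png",snapshot(n)); print(n,camera_info(n))
print(arm.read_time(),arm.read_tool_pos(),arm.read_eef_rot(),arm.read_ft_force())
E
```

```text
pics
scene {'fx': 514.2392686013765, 'fy': 514.2392686013765, 'cx': 324.424041202276, 'cy': 241.18331916792374, 'R': array([[-0.43022591,  0.90262481, -0.01319547],
       [ 0.62675552,  0.28815208, -0.72397921],
       [-0.6496793 , -0.31974494, -0.68969557]]), 't': array([ 0.25463856, -0.22143625,  1.27267661])}
top {'fx': 523.5091334936945, 'fy': 523.5091334936945, 'cx': 315.0502453671169, 'cy': 237.33289026039094, 'R': array([[-0.01818831, -0.99979564, -0.0088239 ],
       [-0.99631082,  0.01886379, -0.08371916],
       [ 0.0838685 ,  0.00726864, -0.99645032]]), 't': array([-0.0304929 ,  0.48151226,  0.90126223])}
wrist {'fx': 371.64829954431775, 'fy': 371.64829954431775, 'cx': 316.3566653158301, 'cy': 243.19876215225796, 'T_tool_cam': array([[ 5.42307592e-05, -2.69114276e-01,  9.63108251e-01,
        -6.87852526e-02],
       [ 9.99999955e-01, -2.69884785e-04, -1.31719986e-04,
        -1.16342576e-03],
       [ 2.95375992e-04,  9.63108215e-01,  2.69114249e-01,
        -6.79702760e-02],
       [ 0.00000000e+00,  0.00000000e+00,  0.00000000e+00,
         1.00000000e+00]])}
0.15 [0.27711709 0.58746653 0.30296511] [ 0.15383539  0.69015262 -0.15528083  0.68986368] [-0.32620488  0.51356785 -0.13681412]
```

View pics/top0.png

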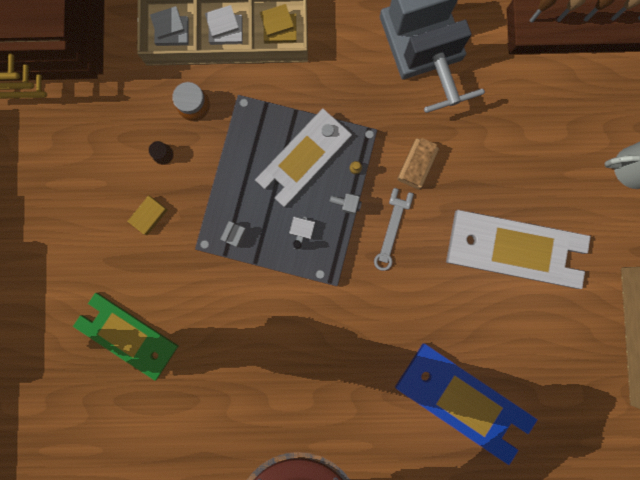

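View pics/scene0.png

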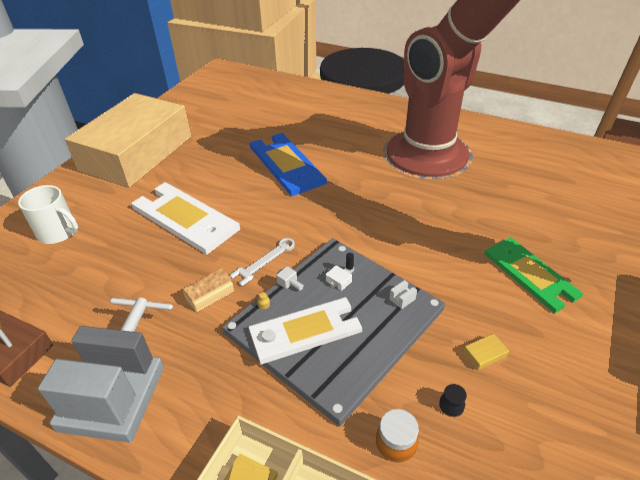

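The plate candidates in the top view are:
- white on the fixture at (303,158)
- white at (520,250)
- green at (125,335)
- blue at (465,400)

The white one on the fixture fits: it is the smaller of the two white ones and sits on the pivot pin at (328,130). I'll confirm that in a crop and measure.

```bash
cat > h.py <<'E'
import numpy as np, cv2
from station import arm, snapshot, camera_info
def ray(name,uv,z):
    c=camera_info(name); R=c['R'];t=c['t']
    d=R.T@np.array([(uv[0]-c['cx'])/c['fx'],(uv[1]-c['cy'])/c['fy'],1.]); o=-R.T@t
    return o+d*(z-o[2])/d[2]
def proj(name,X):
    c=camera_info(name); p=c['R']@np.asarray(X)+c['t']
    return np.array([c['cx']+c['fx']*p[0]/p[2],c['cy']+c['fy']*p[1]/p[2]])
E
python3 - <<'E'
import cv2,numpy as np
im=cv2.imread('pics/top0.png')
c=cv2.resize(im[85:295,185:395],None,fx=2.85,fy=2.85,interpolation=cv2.INTER_CUBIC); cv2.imwrite('pics/c0.png',c)
im=cv2.imread('pics/scene0.png')
c=cv2.resize(im[230:430,210:460],None,fx=3,fy=3,interpolation=cv2.INTER_CUBIC); cv2.imwrite('pics/c1.png',c)
E
```

```text
(no output)
```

View pics/c0.png

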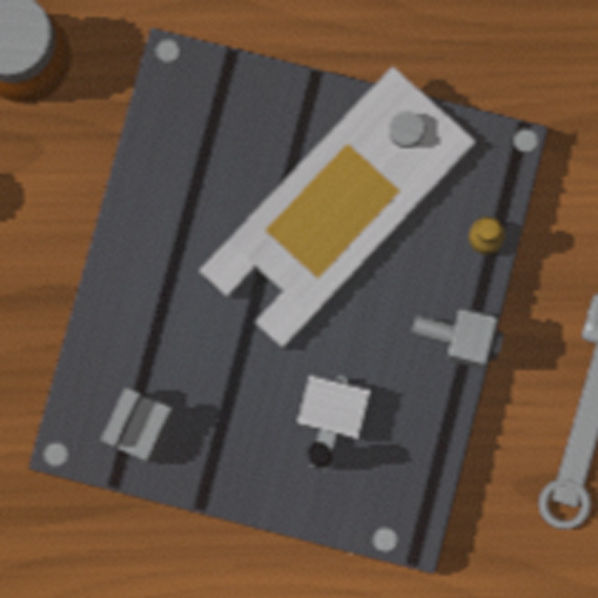

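View pics/c1.png

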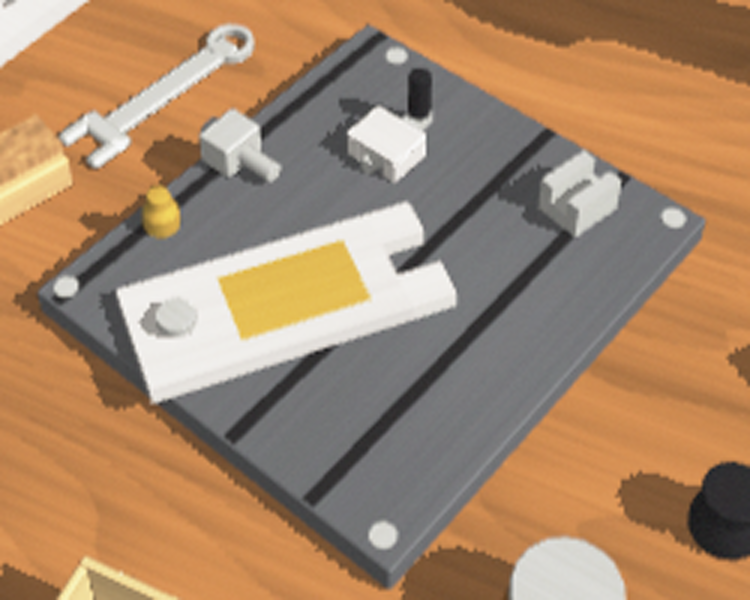

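The crop confirms it: the white plate sits on the pin (head at crop (408,129)) with its notch toward the robot. The strap and knob are at crop (330,410) and (320,453), the stop screw at (430,328). Next I'll work out the fixture frame.

Run:
```python
from h import *
C=lambda u,v:((u+.5)/2.85-.5+185,(v+.5)/2.85-.5+85)
sc={}
cor={'TL':(150,30),'TR':(547,127),'BR':(437,572),'BL':(30,468)}
F=np.array([[145,130],[145,-130],[-145,-130],[-145,130]])/1e3
W=np.array([ray('top',C(*cor[k]),.02)[:2] for k in cor])
print(W.round(4))
def fit(F,W):
    a=F-F.mean(0);b=W-W.mean(0)
    th=np.arctan2((a[:,0]*b[:,1]-a[:,1]*b[:,0]).sum(),(a*b).sum())
    R=np.array([[np.cos(th),-np.sin(th)],[np.sin(th),np.cos(th)]]); o=W.mean(0)-R@F.mean(0)
    return th,R,o
th,R,o=fit(F,W); print('top',th,o,((F@R.T+o)-W).round(4).tolist())
S=lambda u,v:((u+.5)/3-.5+210,(v+.5)/3-.5+230)
W2=np.array([ray('scene',S(*p),.02)[:2] for p in [(388,585),(40,296),(372,25),(703,223)]])
th2,R2,o2=fit(F,W2); print('scene',th2,o2,((F@R2.T+o2)-W2).round(4).tolist())
inv=lambda p:((p-o)@R)
for n,uv,z in [('pinhead',(408,129),.0425),('knob',(320,453),.065),('stopblk top',(471,337),.044),('scr tip',(416,326),.031),('plateL end',(200,270),.032),('plateR end',(282,347),.032),('far R',(476,141),.032),('far L',(393,67),.032)]:
    p=ray('top',C(*uv),z)[:2]; print(n,p.round(4),inv(p).round(4))
for n,uv,z in [('pinhead',(176,315),.0425),('knob',(420,77),.065),('scr tip',(271,172),.031)]:
    p=ray('scene',S(*uv),z)[:2]; print('s',n,p.round(4),((p-o2)@R2).round(4))
```

```text
[[ 0.7407  0.0961]
 [ 0.6728 -0.1531]
 [ 0.3959 -0.078 ]
 [ 0.4645  0.1719]]
top -0.26653769463613075 [0.56848993 0.00923402] [[0.0019, 0.0004], [0.0013, -0.0013], [-0.0016, -0.0], [-0.0016, 0.0009]]
scene -0.27380538117776915 [0.57499334 0.0136387 ] [[-0.0016, 0.0001], [0.0012, -0.0031], [0.0012, -0.0011], [-0.0007, 0.0041]]
pinhead [ 0.6668 -0.0653] [ 0.1144 -0.0461]
knob [ 0.4671 -0.0093] [-0.0929 -0.0446]
stopblk top [ 0.5372 -0.1008] [-0.0012 -0.1144]
scr tip [ 0.5466 -0.068 ] [-0.0008 -0.0803]
plateL end [0.5839 0.0643] [0.0003 0.0571]
plateR end [0.5351 0.0144] [-0.0336 -0.0038]
far R [ 0.6614 -0.1075] [ 0.1204 -0.0882]
far L [ 0.7094 -0.057 ] [ 0.1534 -0.0268]
s pinhead [ 0.6708 -0.0618] [ 0.1126 -0.0467]
s knob [ 0.4717 -0.0061] [-0.0941 -0.0469]
s scr tip [ 0.5503 -0.0675] [-0.0018 -0.0848]
```

Both views agree to about 5 mm, and the sizes match: pin at about (115,-46), knob at about (-93,-45). I'll close the gripper, move above the pre-push point, and refine with the wrist camera.

```bash
cat >> h.py <<'E'
from scipy.spatial.transform import Rotation as Rn
TH=-0.270; O=np.array([0.571,0.0115])
def fw(x,y,z):  # fixture (m) -> world
    c,s=np.cos(TH),np.sin(TH); return np.array([O[0]+c*x-s*y,O[1]+s*x+c*y,z])
def quat(zdir):  # tool down, tool z axis at world heading zdir
    x=np.array([0,0,-1.]); z=np.array([np.cos(zdir),np.sin(zdir),0]); y=np.cross(z,x)
    return Rn.from_matrix(np.c_[x,y,z]).as_quat()
def wray(uv,z,pos,q):
    c=camera_info('wrist'); d=np.array([uv[0]-c['cx'],uv[1]-c['cy']]); r=np.hypot(*d); a=r/c['fx']
    v=np.r_[d/max(r,1e-9)*np.sin(a),np.cos(a)]; T=c['T_tool_cam']; R=Rn.from_quat(q).as_matrix()
    o=R@T[:3,3]+pos; v=R@T[:3,:3]@v
    return o+v*(z-o[2])/v[2]
E
python3 - <<'E'
from h import *
print(Rn.from_quat(arm.read_eef_rot()).as_matrix().round(2))
for h in (TH-np.pi/2, TH+np.pi/2, TH-np.pi/2-.5,TH+np.pi/2-.5, TH, TH+np.pi):
    print(round(h,2),[ (None if (j:=arm.ik(list(fw(*p)),list(quat(h)))) is None else np.round(j,2).tolist()) for p in [(-.02,.005,.2),(-.02,.005,.097),(-.115,-.045,.12)]])
E
```

```text
[[-0.    0.43  0.9 ]
 [-0.    0.9  -0.43]
 [-1.   -0.    0.  ]]
-1.84 [[-0.32, 0.62, 0.38, 1.83, -0.32, 0.75, -0.04], [-0.26, 0.77, 0.29, 1.9, -0.4, 0.53, 0.03], [-0.18, 0.63, 0.2, 2.17, -0.33, 0.36, 0.02]]
1.3 [[0.18, 0.62, -0.41, 1.82, 0.34, 0.77, 2.47], [0.17, 0.78, -0.4, 1.89, 0.52, 0.58, 2.3], [0.19, 0.64, -0.34, 2.16, 0.52, 0.41, 2.3]]
-2.34 [[-0.39, 0.64, 0.49, 1.84, -0.41, 0.77, -0.45], [-0.33, 0.79, 0.39, 1.9, -0.54, 0.56, -0.34], [-0.23, 0.64, 0.27, 2.18, -0.45, 0.38, -0.36]]
0.8 [[0.1, 0.6, -0.27, 1.82, 0.23, 0.75, 2.08], [0.1, 0.77, -0.29, 1.89, 0.39, 0.54, 1.92], [0.12, 0.63, -0.25, 2.17, 0.4, 0.39, 1.92]]
-0.27 [[-0.08, 0.59, 0.0, 1.83, -0.0, 0.72, 1.23], [-0.06, 0.75, -0.04, 1.89, 0.05, 0.5, 1.17], [-0.01, 0.62, -0.05, 2.17, 0.08, 0.35, 1.17]]
2.87 [[-0.5, 0.68, 0.69, 1.84, -0.58, 0.83, -1.36], [-0.43, 0.83, 0.57, 1.9, -0.74, 0.63, -1.22], [-0.31, 0.66, 0.39, 2.18, -0.62, 0.42, -1.26]]
```

Run:
```python
from h import *
arm.move_gripper(0.0,30)
arm.movep(list(fw(-.03,.03,.25)),list(quat(TH)))
p,q=arm.read_tool_pos(),arm.read_eef_rot(); print(arm.read_time(),p,q,arm.read_opening())
np.savez('w1.npz',p=p,q=q)
cv2.imwrite('pics/wrist1.png',snapshot('wrist'));cv2.imwrite('pics/scene1.png',snapshot('scene'))
print(arm.read_ft_force())
```

```text
3.0917 [0.55015391 0.04990848 0.25005745] [ 0.09469843  0.700743   -0.09401778  0.70082245] -0.004737828180959016
[ 0.21242679  0.06521019 -0.88662101]
```

View pics/wrist1.png

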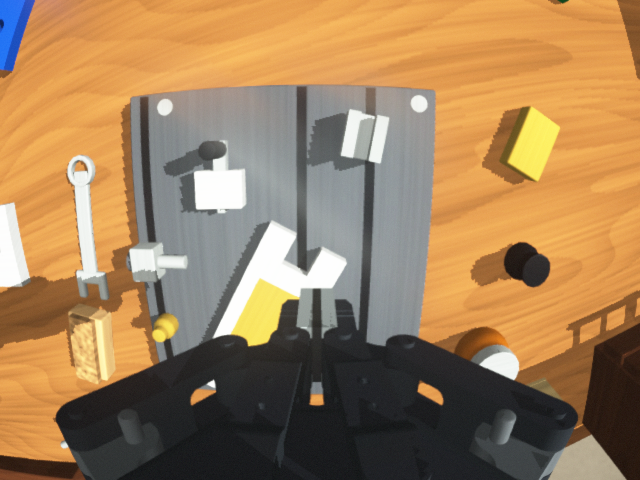

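View pics/scene1.png

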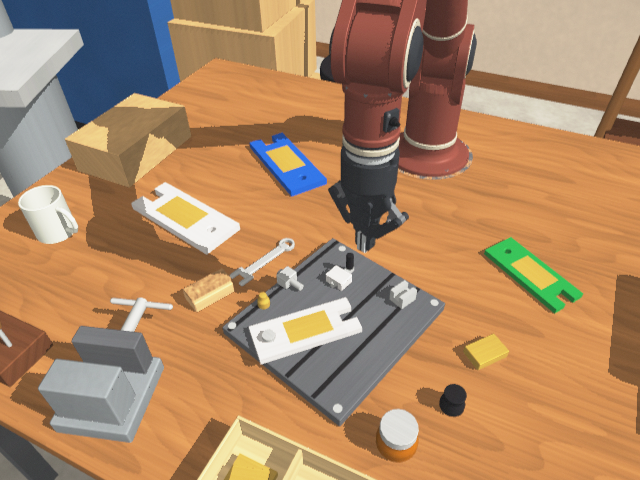

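The wrist view shows the near bed corners at (132,97) and (435,90), the knob top at (211,150), the screw tip at (186,262) and the plate's end corners at (275,222) and (345,262).

Run:
```python
from h import *
d=np.load('w1.npz'); p,q=d['p'],d['q']
c,s=np.cos(TH),np.sin(TH);R=np.array([[c,-s],[s,c]])
for n,uv,z in [('nr corner -145,-130',(132,97),.02),('nl corner -145,130',(435,90),.02),('knob',(211,150),.065),('stop top left edge',(160,246),.044),('tip',(187,262),.031),('plate R',(275,222),.032),('plate L',(346,262),.032),('strap c',(220,189),.039)]:
    w=wray(uv,z,p,q)[:2]; print(n,w.round(4),((w-O)@R).round(4))
```

```text
nr corner -145,-130 [ 0.3972 -0.0731] [-0.145  -0.1279]
nl corner -145,130 [0.4651 0.1727] [-0.1451  0.1271]
knob [ 0.4684 -0.0045] [-0.0946 -0.0428]
stop top left edge [ 0.5266 -0.0773] [-0.0191 -0.0975]
tip [ 0.5485 -0.0649] [-0.0013 -0.0796]
plate R [0.5359 0.0188] [-0.0358 -0.0023]
plate L [0.5832 0.0649] [-0.0025  0.0547]
strap c [ 0.4979 -0.014 ] [-0.0637 -0.0441]
```

The frame holds to about 2 mm and the plate yaw is about -0.49. I'll descend beside the plate, checking force.

```bash
cat >> h.py <<'E'
PIN=np.array([.115,-.045]); RAD=.135
def pose(psi,gap,z):
    c,s=np.cos(psi),np.sin(psi); a,b=-RAD,.035+.011+gap
    return fw(PIN[0]+c*a-s*b,PIN[1]+s*a+c*b,z), quat(TH+psi-np.pi/2)
def pushforce(psi,f0):
    h=TH+psi-np.pi/2; f=np.array(arm.read_ft_force())-f0
    return -(f[0]*np.cos(h)+f[1]*np.sin(h)), f   # reaction opposite to push
E
python3 - <<'E'
from h import *
P,Q=pose(-.49,.02,.16); arm.movep(list(P),list(Q))
arm.pause(.2); f0=np.array(arm.read_ft_force()); np.save('f0.npy',f0)
for z in (.12,.108,.102,.097):
    P,Q=pose(-.49,.02,z); arm.line_to(list(P),.08)
    print(z,np.round(arm.read_tool_pos()-P,4),pushforce(-.49,f0),arm.read_time())
    if abs(pushforce(-.49,f0)[1][2])>4: break
cv2.imwrite('pics/scene2.png',cv2.resize(snapshot('scene')[200:430,200:480],None,fx=2.6,fy=2.6))
cv2.imwrite('pics/top2.png',cv2.resize(snapshot('top')[85:295,185:395],None,fx=2.6,fy=2.6))
E
```

```text
0.12 [ 0.0001 -0.0002 -0.0003] (np.float64(0.9741222307782224), array([ 0.94363019,  0.44704616, -1.10191598])) 5.5
0.108 [-0.0004  0.0001 -0.0006] (np.float64(0.17726583924614953), array([ 0.14179491,  0.10979075, -0.35617253])) 5.8
0.102 [-0.0002  0.0001 -0.0004] (np.float64(0.49298121642994097), array([ 0.5897653 ,  0.11958464, -0.39952897])) 6.05
0.097 [-0.0002  0.     -0.0004] (np.float64(-0.4036865737293859), array([-0.50000905, -0.08170071, -0.7521844 ])) 6.3
```

View pics/scene2.png

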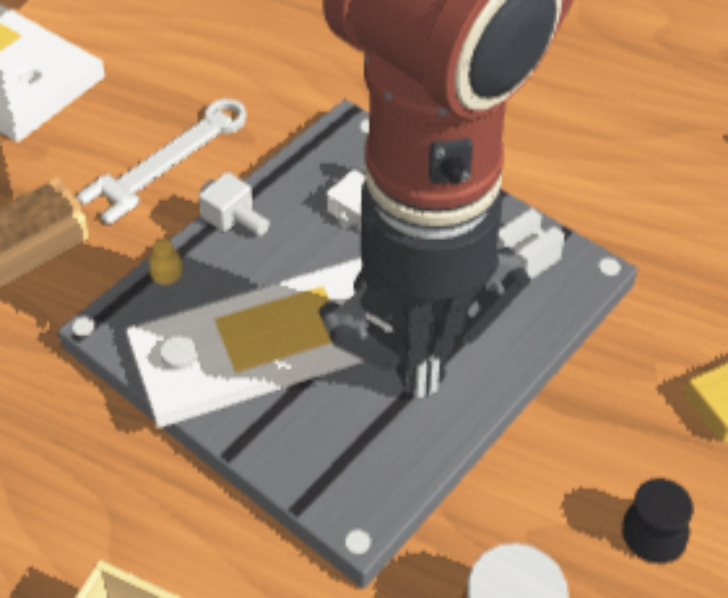

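The fingers are down beside the plate's left side, near its free end, with no contact yet. I'll push along the arc.

Run:
```python
from h import *
f0=np.load('f0.npy')
P,Q=pose(-.49,.004,.097); arm.line_to(list(P),.06,list(Q)); print(pushforce(-.49,f0)[0],arm.read_time())
psi=-.49
while psi<-.085:
    psi=min(psi+.045,-.08); P,Q=pose(psi,0,.097); arm.line_to(list(P),.05,list(Q))
    F,f=pushforce(psi,f0); print(round(psi,3),round(F,2),f.round(1),np.round(np.linalg.norm((arm.read_tool_pos()-P)[:2]),4),round(arm.read_time(),2))
    if F>9: break
cv2.imwrite('pics/top3.png',cv2.resize(snapshot('top')[85:295,185:395],None,fx=2.6,fy=2.6))
cv2.imwrite('pics/wrist3.png',snapshot('wrist'))
```

```text
-0.21911392626894605 6.8167
-0.445 1.08 [ 0.8  0.7 -0.3] 0.0002 7.17
-0.4 0.49 [-0.   0.6 -0.3] 0.0002 7.45
-0.355 0.07 [-0.7  0.6 -0.4] 0.0002 7.72
-0.31 0.81 [ 0.5  0.6 -0.9] 0.0002 8.0
-0.265 0.67 [-0.2  0.9 -1. ] 0.0002 8.28
-0.22 0.32 [-0.2  0.5 -1.9] 0.0002 8.55
-0.175 -0.06 [-1.   0.4 -0.7] 0.0002 8.82
-0.13 0.4 [-0.3  0.6 -0.9] 0.0002 9.1
-0.085 0.72 [ 1.1  0.4 -2. ] 0.0002 9.38
-0.08 1.12 [ 0.4  1.1 -0.8] 0.0001 9.62
```

View pics/wrist3.png

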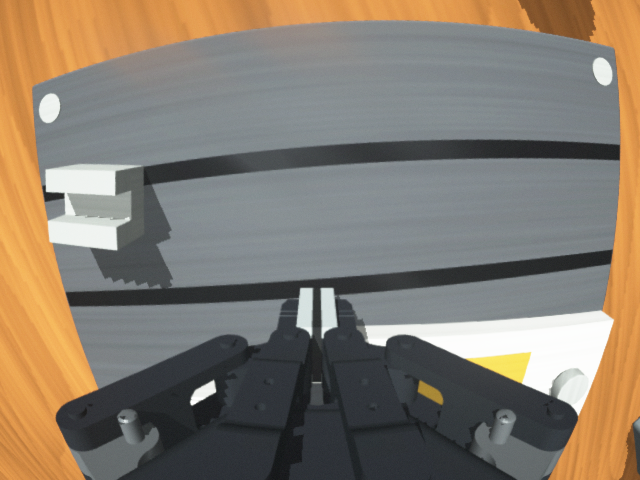

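View pics/top3.png

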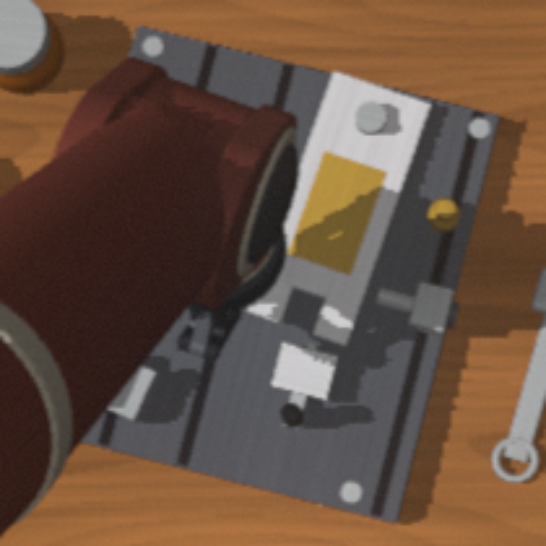

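The plate has swung and its right side is now about 8–10 mm from the screw tip. I'll feel for contact in small steps.

```bash
cat >> h.py <<'E'
def avgF(psi,f0,n=3):
    r=[]
    for _ in range(n): r.append(pushforce(psi,f0)[0]); arm.pause(.02)
    return float(np.mean(r))
E
python3 - <<'E'
from h import *
f0=np.load('f0.npy'); psi=-.08
d=.0012
while psi<.06:
    psi+=d/RAD; P,Q=pose(psi,0,.097); arm.line_to(list(P),.02,list(Q))
    F=avgF(psi,f0); print(round(psi,4),round(F,2),round(arm.read_time(),2))
    if F>3: break
np.save('psi.npy',psi)
E
```

```text
-0.0711 1.18 10.03
-0.0622 1.27 10.32
-0.0533 1.01 10.62
-0.0444 1.23 10.93
-0.0356 0.64 11.22
-0.0267 1.56 11.53
-0.0178 1.06 11.82
-0.0089 0.79 12.12
0.0 0.87 12.43
0.0089 2.85 12.72
0.0178 5.55 13.03
```

Run:
```python
from h import *
f0=np.load('f0.npy'); psi=float(np.load('psi.npy'))
for i in range(14):
    F=avgF(psi,f0); print(round(psi,4),round(F,2),round(arm.read_time(),2))
    if F>9.4: break
    psi+=min(.0006,(10-F)/2500)/RAD; P,Q=pose(psi,0,.097); arm.line_to(list(P),.02,list(Q))
np.save('psi.npy',psi)
for i in range(8): arm.pause(.2); print(round(avgF(psi,f0,2),2),end=' ')
print(arm.read_time(),arm.read_tool_pos())
cv2.imwrite('pics/top4.png',cv2.resize(snapshot('top')[85:295,185:395],None,fx=2.6,fy=2.6))
```

```text
0.0178 5.11 13.07
0.0222 6.4 13.38
0.0267 7.18 13.68
0.0311 7.81 13.97
0.0356 8.5 14.28
0.04 9.18 14.57
0.0424 9.81 14.88
9.36 9.78 9.24 9.52 9.38 9.4 9.38 9.83 16.7417 [0.55075848 0.01701512 0.09720169]
```

View pics/top4.png

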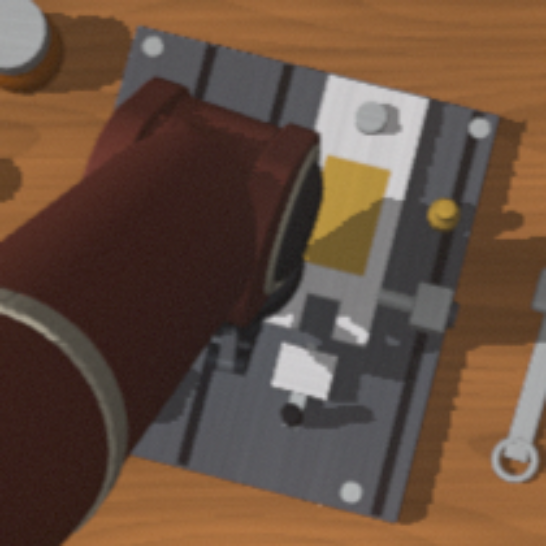

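The plate's right edge is at the screw tip (crop about (378,297)). It was held for about 1.9 s at 9.2–9.8 N. Now I'll release, lift and look.

Run:
```python
from h import *
f0=np.load('f0.npy'); psi=float(np.load('psi.npy'))
P,Q=pose(psi,.004,.097); arm.line_to(list(P),.02)
P,Q=pose(psi,.03,.097); arm.line_to(list(P),.08)
print(avgF(psi,f0))
P,Q=pose(psi,.03,.19); arm.line_to(list(P),.15)
arm.movep(list(fw(-.15,-.045,.19)),list(quat(TH)))
p,q=arm.read_tool_pos(),arm.read_eef_rot(); np.savez('w5.npz',p=p,q=q)
cv2.imwrite('pics/wrist5.png',snapshot('wrist')); 
cv2.imwrite('pics/top5.png',cv2.resize(snapshot('top')[85:295,185:395],None,fx=2.85,fy=2.85)); print(arm.read_time(),p)
cv2.imwrite('pics/scene5.png',cv2.resize(snapshot('scene')[200:430,200:480],None,fx=2.6,fy=2.6))
```

```text
0.5566502366558322
19.6417 [0.4149005  0.00813391 0.18967718]
```

View pics/top5.png

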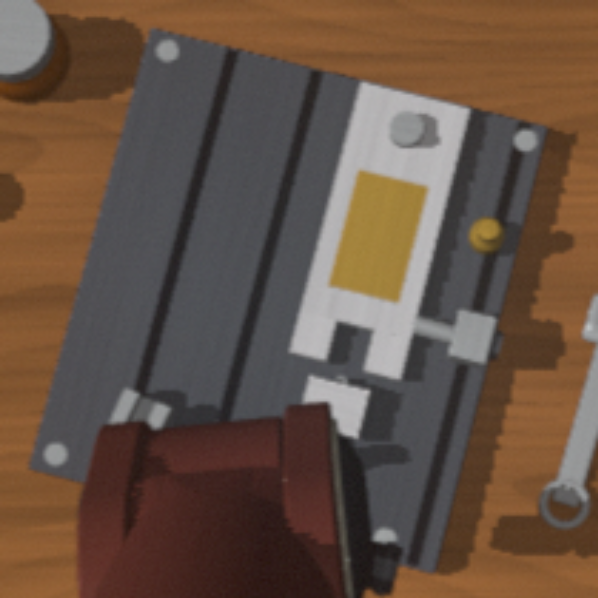

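View pics/wrist5.png

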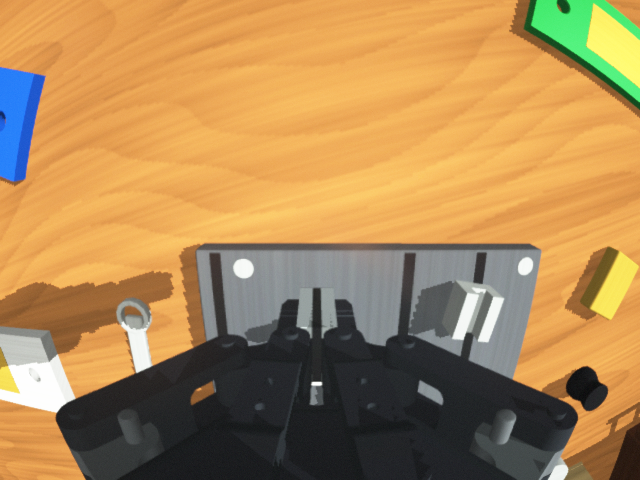

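View pics/scene5.png

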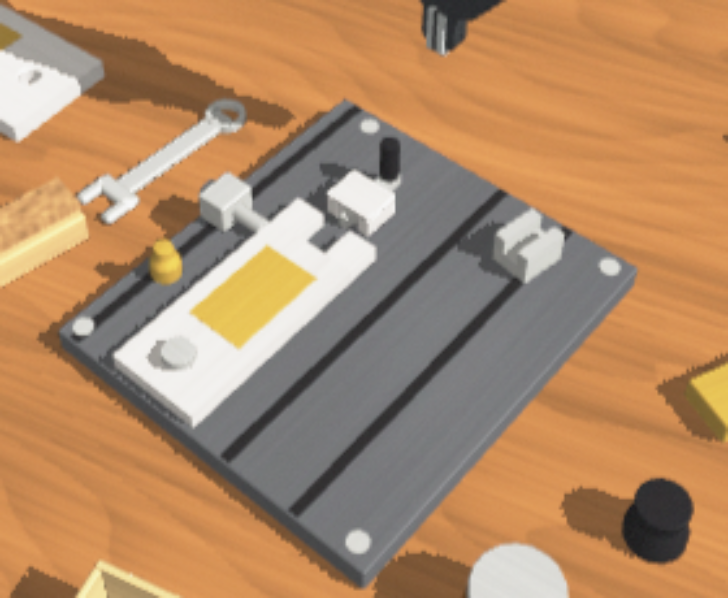

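The plate's right edge bears on the screw tip (crop0 (415,327)) and the notch faces the strap. Now the bolt: I'll come down behind the knob and push along fixture +x.

```bash
cat > push2.py <<'E'
from h import *
h=TH
def FB(f0,n=3):
    r=[]
    for _ in range(n):
        f=np.array(arm.read_ft_force())-f0; r.append(-(f[0]*np.cos(h)+f[1]*np.sin(h))); arm.pause(.02)
    return float(np.mean(r))
E
python3 - <<'E'
from push2 import *
Z=.119; Y=-.0445
arm.line_to(list(fw(-.128,Y,.17)),.15)
arm.line_to(list(fw(-.128,Y,Z)),.1)
arm.pause(.2); f0=np.array(arm.read_ft_force())
np.save('f02.npy',f0)
x=-.128
while x<-.086:
    x+=.003; arm.line_to(list(fw(x,Y,Z)),.04); F=FB(f0); print(round(x,4),round(F,2),round(arm.read_time(),2))
    if F>8: break
np.save('x.npy',x)
cv2.imwrite('pics/scene6.png',cv2.resize(snapshot('scene')[200:430,200:480],None,fx=2.6,fy=2.6))
E
```

```text
-0.125 -0.35 21.2
-0.122 -0.78 21.5
-0.119 -0.51 21.8
-0.116 -0.21 22.1
-0.113 -0.14 22.4
-0.11 -0.01 22.7
-0.107 0.9 23.0
-0.104 1.27 23.3
-0.101 0.17 23.6
-0.098 0.24 23.9
-0.095 0.07 24.2
-0.092 0.91 24.5
-0.089 0.65 24.8
-0.086 0.49 25.1
```

View pics/scene6.png

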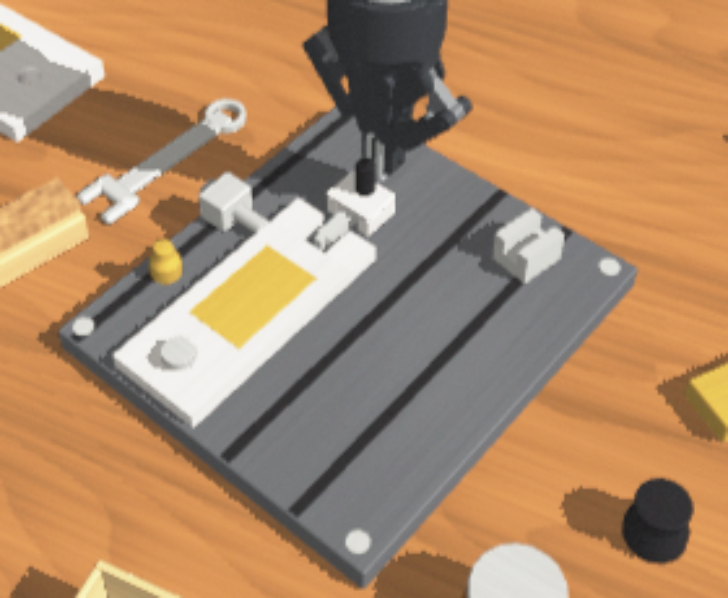

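The tongue is entering the notch (crop about (330,233)). I'll continue to the hard end, watching the force.

```bash
python3 - <<'E'
from push2 import *
Z=.119; Y=-.0445; f0=np.load('f02.npy'); x=float(np.load('x.npy'))
while x<-.06:
    x+=.001; arm.line_to(list(fw(x,Y,Z)),.02); F=FB(f0); print(round(x,4),round(F,2),round(arm.read_time(),2))
    if F>12: break
arm.pause(.3); print(FB(f0))
np.save('x.npy',x)
cv2.imwrite('pics/scene7.png',cv2.resize(snapshot('scene')[200:430,200:480],None,fx=2.6,fy=2.6))
arm.line_to(list(fw(x-.006,Y,Z)),.03)
arm.line_to(list(fw(-.125,Y,Z)),.1)
arm.line_to(list(fw(-.125,Y,.2)),.15)
# clear to the side
arm.movep([.30,.40,.35],list(quat(TH)))
print(arm.read_time(),arm.read_tool_pos(),np.array(arm.read_ft_force()).round(1))
for n in('top','scene'): cv2.imwrite(f'pics/{n}8full.png',snapshot(n))
E
python3 - <<'E'
import cv2
im=cv2.imread('pics/top8full.png');cv2.imwrite('pics/top8.png',cv2.resize(im[85:295,185:395],None,fx=2.85,fy=2.85,interpolation=2))
im=cv2.imread('pics/scene8full.png');cv2.imwrite('pics/scene8.png',cv2.resize(im[200:430,200:480],None,fx=2.6,fy=2.6,interpolation=2))
E
```

```text
-0.085 1.28 25.45
-0.084 1.03 25.75
-0.083 0.9 26.05
-0.082 3.28 26.35
-0.081 5.28 26.65
-0.08 6.57 26.95
-0.079 7.48 27.25
-0.078 9.54 27.55
-0.077 9.96 27.85
-0.076 11.43 28.15
-0.075 12.99 28.45
12.870993778642635
32.125 [0.30113225 0.39869134 0.3493599 ] [-0.1  0.6 -0.5]
```

View pics/top8.png

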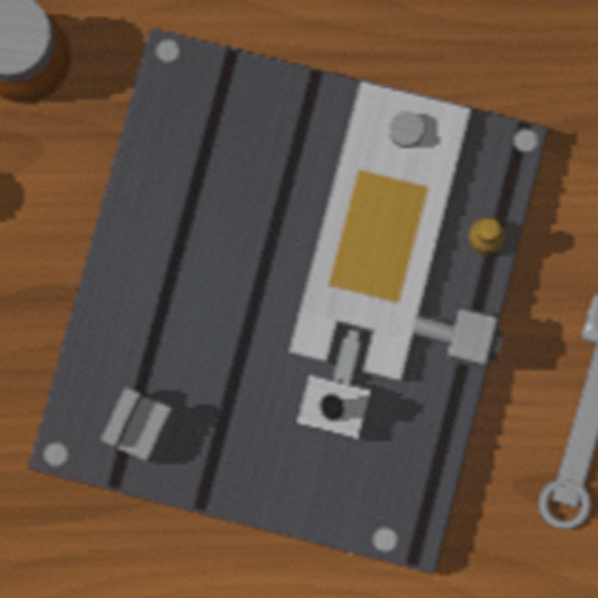

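View pics/scene8full.png

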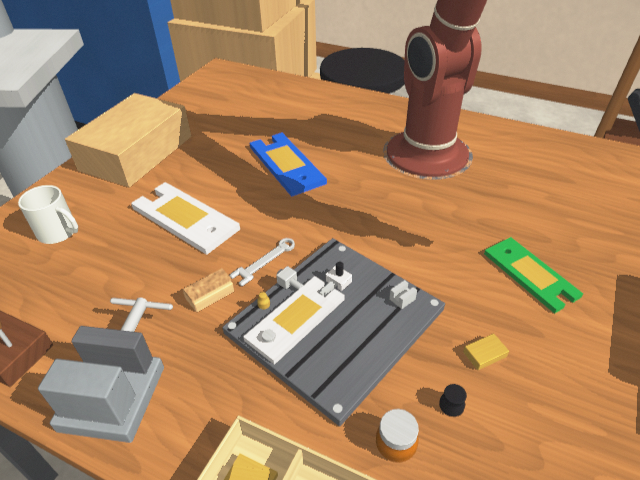

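View pics/scene8.png

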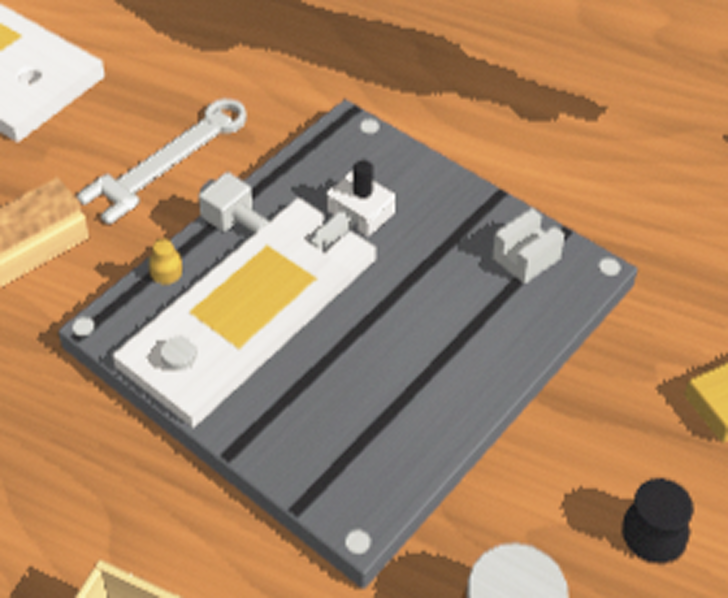

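Run:
```python
from h import *
C=lambda u,v:((u+.5)/2.85-.5+185,(v+.5)/2.85-.5+85)
a=ray('top',C(320,453),.065);b=ray('top',C(332,406),.065); print('knob travel',np.linalg.norm(b-a))
l=ray('top',C(290,352),.032);r=ray('top',C(404,380),.032); d=(l-r); print('plate yaw rel',np.arctan2(d[1],d[0])-np.pi/2-TH,np.linalg.norm(d))
from station import ticket
ticket.finish_job()
```

```text
knob travel 0.02858473413519958
plate yaw rel 0.008275597566821169 0.0719204541333514
the job is handed in; nothing more can be done
```

I swung the plate onto the stop screw, held it there gently, then slid the bolt home. The job was handed in at about 32 s, and no verdict was reported.

- **Plate:** I used the white plate on the pin, the smaller of the two white ones. It was pushed on its left side, about 135 mm from the pin, until the force began to rise on the screw. It was then held for about 1.9 s at 9.2–9.8 N.
- **Bolt:** I backed off the plate, then pushed the knob from behind until it met a hard end, with a peak push of about 13 N.
- **Final checks:** The pictures show the plate's edge on the screw tip at a yaw of about 0.01 rad and the tongue deep in the notch. The other things on the bench look unmoved, and the arm is clear of it all.
- **Small disagreements:**
  - The knob measured 28.6 mm of travel instead of 30 mm. That fits its 0–4 mm start and my roughly 2 mm measuring error.
  - My first fixture estimates from the top and scene cameras differed by about 5–8 mm. The wrist camera confirmed their average to about 3 mm.

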